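# Feed a pipette-tip box down the guide lane to its stop

## Task

Push the pipette-tip box lengthwise into the open mouth of the aluminium guide lane and on down it until the box sits square against the stop at the far end. The box starts a little askew and off to one side, so nudge it into line first: it must not touch either guide rail. Only push it along the worktop with the fingers, never lift or tip it, and leave the other things where they are.

Things in the scene. Friction and masses are not known exactly. Their poses are not given: they have to be found in the camera images.
- tip_box: closed box of pipette tips, blue base, clear lid (fixed), about 0.2 kg, loose. 82 mm along its x, 118 mm along its y, 68 mm high, flat upright sides; origin: underside centre. Lid lip mid -x side, 28 mm long, sticks out 4 mm at height 41-44 mm. Starts 90-110 mm before the mouth, long axis (+y end first) within 0.25 rad of the lane, up to 35 mm off its centre line
- lane: aluminium U-shaped guide lane fixed to the worktop (its floor): two rails, 106 mm clear between them, and a cross stop 28 mm high. Origin on the worktop, mid-mouth where the rails begin; +x runs down the lane, +y to the left looking down it. The stop's face, a black rubber strip, is at x = 0.165 m; the box's centre is then at x = 0.106 m when it sits against it
- rail_left: left guide rail (lane +y side), 180 mm long, 12 mm thick, 25 mm high, fixed; origin on the worktop at its mouth end, middle of its thickness; its inner face is at lane y = +53 mm
- rail_right: right guide rail (lane -y side), same size, fixed; origin likewise; its inner face is at lane y = -53 mm
- tape: roll of tape lying flat, 62 mm across, 19 mm high, beside the lane on its left; bystander; origin at its underside centre
- timer: small white bench timer, 52 x 66 x 16 mm, lying beyond the closed end of the lane; bystander; origin at its underside centre
- forceps: steel forceps lying flat, 131 mm long, 8 mm high, some 16 cm to the left of the tip box; bystander; origin at its underside centre
- small_bottle: small bottle with a cap, 45 mm across, 90 mm tall, standing toward the back of the worktop; bystander; origin at its underside centre
- notebook: notebook lying on the right of the worktop, 210 x 152 x 14 mm; bystander; origin at its underside centre
There are look-alikes about, which are no part of the job. Of the things that look like the lane, take the one that is farthest to the robot's right at the start.

How it is judged (in metres and radians):
On the way:
1. the box has entered the lane through its mouth, lengthwise (x of tip_box in the frame of lane between -0.035 and 0.07 m and y of tip_box in the frame of lane between -0.013 and 0.013 m and angle between the y axis of tip_box and the x axis of lane, either way round below 0.2 rad), for 0.1 s.
At the end, for the whole second after the job is handed in: The box stands flat and still between the rails, its leading face within 5 mm of the stop, its long axis within 0.07 rad of the lane's (x of tip_box in the frame of lane between 0.101 and 0.112 m and y of tip_box in the frame of lane between -0.013 and 0.013 m and angle between the y axis of tip_box and the x axis of lane, either way round below 0.07 rad and height (world z) of tip_box below 0.006 m and angle between tip_box's own z axis and vertical below 0.05 rad and linear speed of tip_box below 0.01 m/s); the robot touches nothing.
It fails at once if the box touches a guide rail (contact force between tip_box and rail_left above 0.05 N or contact force between tip_box and rail_right above 0.05 N).
It fails at once if the box is lifted or tipped (height (world z) of tip_box above 0.012 m or angle between tip_box's own z axis and vertical above 0.2 rad).
It fails at once if a bystander is shifted more than 15 mm (distance of any of tape, timer, forceps, small_bottle, notebook from where it was at the start of the episode above 0.015 m).
It also fails if it takes over 64 s, if anything falls off the work surface, if the arm or the gripper's body presses on something with over 40 N, if the wrist force passes 120 N, or if a joint passes its speed limit or range.

## Robot

A 6-joint arm with a two-finger parallel gripper is mounted at the origin on a cart in front of the work surface, level with it; the furniture and walls round the work are solid. World frame = base frame: x ahead of the robot, y to its left, z up, the work surface at z = 0. Lengths are in m, angles in degrees, forces in N, time in s.
With the tool pointing down it reaches from about 0.35 to 0.875 m from the base axis. Payload 4.2 kg.
Tool frame: the origin (TCP) lies between the finger pads; the fingertips stand 14 mm ahead of it and the grasp point (between the pads) lies 5 mm behind it; x points along the fingers, y is the direction in which the jaws open and shut, and the axes are right-handed (so a half turn about x gives the same grasp; the last joint's range is limited). The gripper opens to 87 mm and grips with 3 to 60 N. Pads are 19 mm wide; open, the fingers measure 117 mm over their backs; the gripper's body (75 mm by 190 mm) begins 51 mm behind the grasp point.
Start: joints at [87.353, 22.042, 0.453, 0, -68.411, -14.817], TCP at [0.188, 0.596, 0.237] pointing down, gripper open.
Joint ranges: [-179.83, 179.83], [-69.29, 118.12], [-61.27, 80.66], [-181.25, 117.63], [-171.15, -9.14], [-177.46, 177.46]. Speed limits (degrees/s): [159.86, 159.86, 180, 180, 180, 180].

## Interface

Orientations are given as a 3x3 rotation matrix whose columns are the frame's x, y, z axes.
In Python, from station import r, imaging, job gives the robot as it stands. The module is installed in compiled form; this text tells all that it offers.
- The arm moves only by the tool apply_moves, never from a script. Its arguments are lists of equal length, an entry for each row: "xyz": the shift along the tool's x, y, z in m, a list of three; "twist": the turn about the tool's x in degrees; "claw": the opening, from 0 (shut) to 1 (fully open). A call has 1 to 12 rows; each row shifts and turns the pose as measured when the row begins, along the tool's axes as they then stand; what a row does not reach is not made up. A row lasts 1/10 s, in which the tool goes at most 50 mm and 8.59 degrees, less where a joint would pass 70% of its speed; a pose out of reach is approached as far as the arm can. A call is refused whole if a number of a shift passes 0.05 or a number of a turn 8.59, either way. A call with a gripper value outside its range is refused whole. The fingers move at their own pace and stop on an object; the grip force is fixed at half the most. Time passes only in rows, so rows that do not move let the fingers close. It gives the time, the measured TCP pose, the force and the opening at its end, in the units of the state.
- r.sense(): the state, without advancing time (a new reading comes with each control period).
- imaging.capture(name): name is "side" or "top"; returns a dict with "pixels" (400x640x3 uint8, red, green, blue), "mtx" (3x3 intrinsics, pixels), "view" (4x4, takes a point from world to camera coordinates). Camera axes: x right, y down, z forward; pixel columns grow to the right and rows downward; lengths in m; the calibration is good to about 2 mm. A picture is of the moment at which its call begins. There is no depth.
- job.finish_job(): hands the job in, once; it reports no verdict.
Trained networks look in a picture, given as the dict that the camera call returned (one of the last four; its "shot" number tells which), for a name from the list of things; names that differ only in an ending like _2 or _b are one class to them, and where a whole thing is asked for, a point or a joint stands for the part that bears it (a point fixed in the world has none). Each returns a list of dicts, best first, with "p" (0 to 1); they miss things now and then, are a little off and sometimes report something else, mostly with a low value. They report only what shows in the picture. A call takes as long as a camera call. They do not tell look-alikes from the thing itself.
- imaging.regions_of(query, picture): "mask" (400x640 bool, what is visible of it) and "centre" ([column, row] in pixels, amid what is visible of it).
The state is a dict: "time_s": time; "joints": joint angles; "joint_velocities": joint speeds; "effort": joint torques, N m; "tcp_pos": TCP position; "ee_rot": TCP orientation; "wrist_force": force on the tool from outside, world axes, zero at the start; "moment": the same for the moment, N m; "gripper_width": opening from 0.0 (shut) to 1.0 (fully open).
Only numpy, scipy, OpenCV 4.12 (cv2) and the standard library are available. Lean on these libraries where they do the work, as an engineer would, in place of code of your own. Each camera call takes 0.05 s, during which the arm holds its last target.

## Working session

There is one attempt and no reset: what is moved stays moved. The work goes in short steps, Python scripts to look and compute and a tool call to move; the robot and the scene stay as the last step left them, time stands still between calls to the robot, and variables do not carry over. Pictures are saved under pics/ and viewed, and the job is handed in when it is done.

Besides the shell and the picture viewer there is one more tool, called after "Call:" by a JSON object that holds its "name" and its "arguments", one argument or row to a line. apply_moves: Moves the arm, as the interface text tells. Its arguments: {"type":"object","properties":{"xyz":{"type":"array","items":{"type":"array","items":{"type":"number"}}},"twist":{"type":"array","items":{"type":"number"}},"claw":{"type":"array","items":{"type":"number"}}},"required":["xyz","twist","claw"]}

```bash
mkdir -p pics; ls
python3 - <<'E'
from station import r, imaging, job
import cv2, pickle
s=r.sense(); print(s['time_s'],s['tcp_pos'],s['ee_rot'],s['gripper_width'])
for n in("side","top"):
    p=imaging.capture(n); pickle.dump(p,open(n+'0.pkl','wb'))
    cv2.imwrite(f'pics/{n}0.png',p['pixels'][:,:,::-1])
    print(n,p['mtx'],p['view'])
    for q in("lane","tip_box","rail_left","tape","timer","forceps","small_bottle","notebook"):
        for d in imaging.regions_of(q,p): print(q,d['p'],d['centre'],d['mask'].sum())
E
```

```text
pics
0.0 [0.1873723  0.5956474  0.23545064] [[-5.53655249e-04 -3.00225272e-01 -9.53868167e-01]
 [-2.13768911e-03 -9.53865778e-01  3.00225761e-01]
 [-9.99997562e-01  2.20529516e-03 -1.13675499e-04]] 1.0028687443716702
side [[498.98785597   0.         316.53561835]
 [  0.         498.98785597 198.1619519 ]
 [  0.           0.           1.        ]] [[-0.93817826 -0.34573208  0.01705496  0.56585185]
 [-0.2122434   0.53562365 -0.8173494   0.09091668]
 [ 0.27344887 -0.77043925 -0.57588982  1.71411965]
 [ 0.          0.          0.          1.        ]]
lane 0.95 [351.9, 208.5] 683
lane 0.81 [268.1, 281.1] 926
tip_box 0.76 [306.0, 240.0] 1241
rail_left 0.56 [243.8, 293.7] 326
rail_left 0.54 [329.2, 208.5] 202
tape 0.75 [302.9, 216.2] 162
tape 0.51 [330.9, 210.0] 198
timer 0.48 [365.5, 194.6] 192
forceps 0.65 [352.1, 209.8] 651
small_bottle 0.88 [268.6, 201.1] 316
notebook 0.56 [373.1, 150.8] 729
top [[414.23249102   0.         323.11043195]
 [  0.         414.23249102 203.19743967]
 [  0.           0.           1.        ]] [[-5.66151041e-04 -9.99931609e-01  1.16814378e-02  1.33760348e-01]
 [-9.89370108e-01 -1.13860002e-03 -1.45414896e-01  5.61233517e-01]
 [ 1.45418252e-01 -1.16395922e-02 -9.89301800e-01  1.45136316e+00]
 [ 0.00000000e+00  0.00000000e+00  0.00000000e+00  1.00000000e+00]]
lane 0.91 [205.9, 196.9] 550
lane 0.88 [340.9, 241.8] 562
tip_box 0.64 [269.9, 214.7] 811
rail_left 0.72 [326.8, 220.5] 180
rail_left 0.68 [204.8, 189.4] 108
tape 0.73 [311.2, 193.8] 234
tape 0.48 [453.3, 234.9] 2338
timer 0.8 [361.5, 239.8] 274
timer 0.65 [310.0, 160.4] 155
forceps 0.51 [267.6, 173.5] 2
small_bottle 0.61 [308.1, 161.1] 155
notebook 0.67 [454.8, 236.3] 2263
```

Run:
```python
import cv2
a=cv2.imread('pics/side0.png');b=cv2.imread('pics/top0.png')
cv2.imwrite('pics/top0c.png',cv2.resize(b[130:330,150:415],None,fx=3,fy=3,interpolation=cv2.INTER_CUBIC)[:600,:795])
cv2.imwrite('pics/side0c.png',cv2.resize(a[140:330,170:430],None,fx=3,fy=3,interpolation=cv2.INTER_CUBIC))
```

```text
(no output)
```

View pics/top0.png

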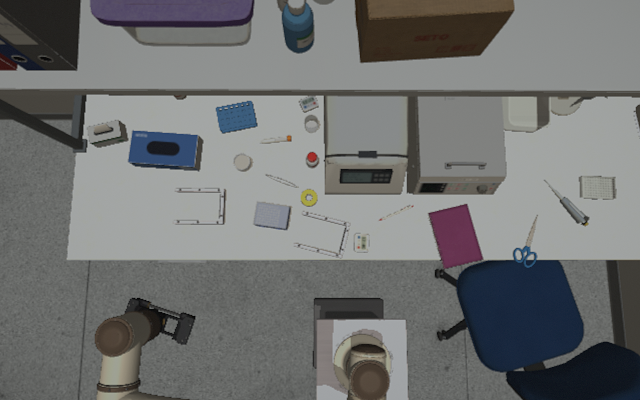

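View pics/top0c.png

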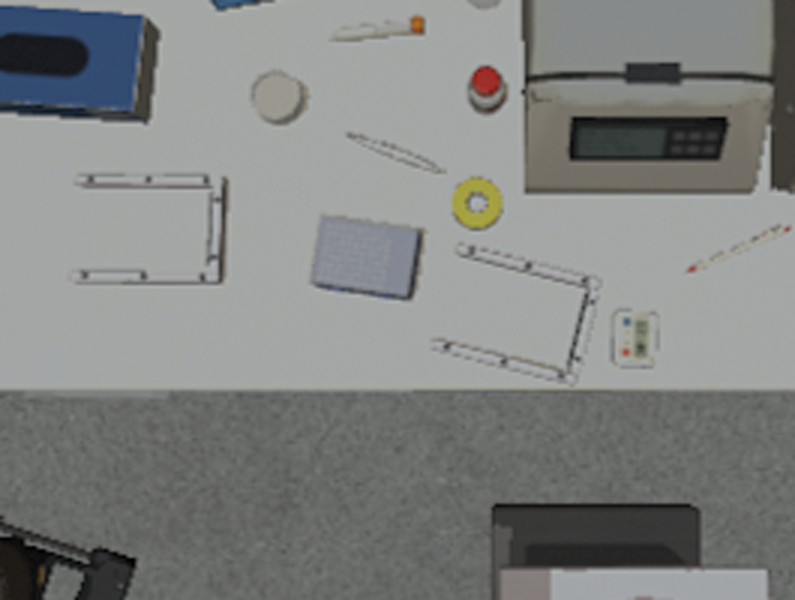

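View pics/side0c.png

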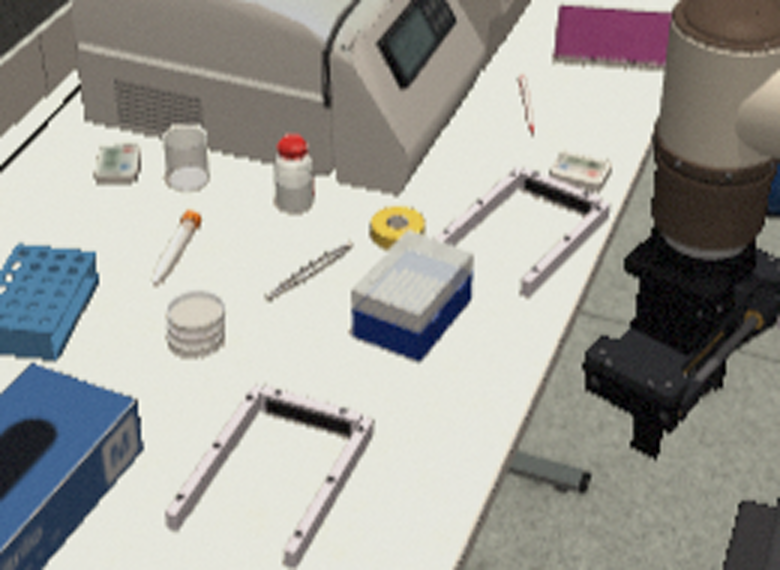

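Two lane look-alikes appear in the top picture: one at about (205,197) and one at about (323,235). Image right is world −y, the robot's right, so the target is the one at (323,235). It also has the tape at (310,198) on its left and the timer at (361,241) beyond its stop. The box is at (272,215). Next I fit the known models to the masks in both views.

```bash
cat > h.py <<'E'
import numpy as np, cv2, pickle
from scipy.optimize import minimize
def cub(x0,x1,y0,y1,z0,z1): return np.array([[x,y,z] for x in(x0,x1) for y in(y0,y1) for z in(z0,z1)],float)
BOX=[cub(-.041,.041,-.059,.059,0,.068)]
LANE=[cub(0,.18,.053,.065,0,.025),cub(0,.18,-.065,-.053,0,.025),cub(.165,.180,-.065,.065,0,.028)]
def tf(P,q):
    c,s=np.cos(q[2]),np.sin(q[2]); return np.c_[c*P[:,0]-s*P[:,1]+q[0], s*P[:,0]+c*P[:,1]+q[1], P[:,2]]
def proj(p,P):
    C=P@p['view'][:3,:3].T+p['view'][:3,3]; u=C@p['mtx'].T; return u[:,:2]/u[:,2:]
S=4
def render(p,cubs,q):
    m=np.zeros((400*S,640*S),np.uint8)
    for c in cubs:
        h=cv2.convexHull(((proj(p,tf(c,q))+.5)*S*16).astype(np.int32)); cv2.fillConvexPoly(m,h,1,shift=4)
    return cv2.resize(m.astype(np.float32),(640,400),interpolation=cv2.INTER_AREA)
def fit(views,cubs,q0,sc=(.01,.01,.08)):
    def cost(q):
        t=0
        for p,m in views: t+=np.abs(render(p,cubs,q)-m).sum()/m.sum()
        return t
    best=None
    for k in range(3):
        b=best.x if best is not None else np.array(q0,float)
        sim=np.vstack([b]+[b+np.eye(3)[i]*sc[i]*(1,-1,.5)[k] for i in range(3)])
        best=minimize(cost,b,method='Nelder-Mead',options=dict(initial_simplex=sim,xatol=1e-5,fatol=1e-5))
    return best.x,best.fun
def back(p,uv,z):
    R,t=p['view'][:3,:3],p['view'][:3,3]; d=R.T@np.linalg.solve(p['mtx'],[uv[0],uv[1],1]); o=-R.T@t
    return o+d*(z-o[2])/d[2]
EDG=[(i,j) for i in range(8) for j in range(i) if bin(i^j).count('1')==1]
def overlay(p,items,crop,f,name):
    x0,x1,y0,y1=crop
    im=cv2.resize(np.ascontiguousarray(p['pixels'][y0:y1,x0:x1,::-1]),None,fx=f,fy=f,interpolation=cv2.INTER_CUBIC)
    for cubs,q,col in items:
        for c in cubs:
            u=((proj(p,tf(c,q))-[x0,y0]+.5)*f)
            for i,j in EDG: cv2.line(im,tuple(int(v) for v in u[i]),tuple(int(v) for v in u[j]),col,1)
    cv2.imwrite(name,im)
def inlane(l,b):
    d=np.array(b[:2])-l[:2]; c,s=np.cos(l[2]),np.sin(l[2])
    return c*d[0]+s*d[1], -s*d[0]+c*d[1], (b[2]+np.pi/2-l[2]+np.pi/2)%np.pi-np.pi/2
E
python3 - <<'E'
from h import *
from station import imaging
V={}
for n in("side","top"):
    p=imaging.capture(n); V[n]=p
    L=imaging.regions_of("lane",p); B=imaging.regions_of("tip_box",p)
    for d in L+B: print(n,d['p'],d['centre'])
    L=max([d for d in L],key=lambda d:d['centre'][0])
    V[n]=(p,L['mask'].astype(np.float32),B[0]['mask'].astype(np.float32))
g=lambda u,z:back(V['top'][0],u,z)
a=(g((298,245),.025)+g((307,213),.025))/2; e=g((345,240),.028)
print(a,e); q0=[a[0],a[1],np.arctan2(*(e-a)[[1,0]])]
print('q0',q0)
for nm,vs in(('both',("side","top")),('side',("side",)),('top',("top",))):
    l,f=fit([(V[n][0],V[n][1]) for n in vs],LANE,q0); 
    b0=g((271,215),.05); b,fb=fit([(V[n][0],V[n][2]) for n in vs],BOX,[b0[0],b0[1],q0[2]-np.pi/2])
    print(nm,l,f,b,fb,inlane(l,b))
    if nm=='both': pickle.dump((l,b),open('fit.pkl','wb')); l0,b0_=l,b
for n,c in(('top',(240,370,180,270)),('side',(270,390,180,280))):
    overlay(V[n][0],[(LANE,l0,(0,0,255)),(BOX,b0_,(0,255,0))],c,6,f'pics/ov_{n}0.png')
E
```

```text
side 0.88 [351.8, 205.0]
side 0.62 [268.3, 280.3]
side 0.57 [307.2, 240.7]
side 0.52 [359.0, 221.3]
top 0.96 [325.8, 248.0]
top 0.85 [209.5, 194.5]
top 0.74 [342.5, 234.6]
top 0.63 [270.8, 213.9]
[0.46971701 0.20796861 0.025     ] [0.42968664 0.05534852 0.028     ]
q0 [np.float64(0.46971701188592657), np.float64(0.207968613726136), np.float64(-1.8273060068116558)]
both [ 0.47304836  0.22630585 -1.82186345] 0.3163833022117615 [ 0.51699457  0.32222413 -3.27547927] 3.1832361221313477 (np.float64(-0.1038289417336353), np.float64(0.018738677959514217), np.float64(0.11718050071321118))
side [ 0.47321051  0.22678166 -1.83176249] 0.1472276896238327 [ 0.5169271   0.32238392 -3.27328866] 0.04467163607478142 (np.float64(-0.10364477393418561), np.float64(0.01756966018920568), np.float64(0.12927015784124074))
top [ 0.47328969  0.22586404 -1.82132322] 0.1555681824684143 [ 0.46325598  0.10446221 -3.38532296] 2.0298781394958496 (np.float64(0.12009940171647847), np.float64(0.02037679019456818), np.float64(0.006796592214161956))
```

```bash
cat >> h.py <<'E'
def measure(names=("side","top"),what=("box",),q=None,tag='x',crop=None):
    from station import imaging
    l0,b0=pickle.load(open('fit.pkl','rb'))
    if q is not None: b0=np.array(q,float)
    V={};pb=np.array(b0)
    for n in names:
        p=imaging.capture(n); c=proj(p,np.array([[b0[0],b0[1],.04]]))[0]
        B=[d for d in imaging.regions_of("tip_box",p) if np.hypot(*(np.array(d['centre'])-c))<12]
        if B: V[n]=(p,B[0]['mask'].astype(np.float32)); print(n,B[0]['p'],B[0]['centre'],int(B[0]['mask'].sum()))
        else: print(n,'box not found'); V[n]=(p,None)
    ok=[v for v in V.values() if v[1] is not None]
    out=None
    for vs in ([ok] if len(ok)<2 else [ok,ok[:1],ok[1:]]):
        b,f=fit(vs,BOX,b0,(.008,.008,.06)); print('box',b.round(4),'cost',round(f,3),'inlane',np.round(inlane(l0,b),4))
        if out is None: out=b
    pickle.dump((l0,out),open('fit.pkl','wb'))
    for n in names:
        p=V[n][0]; c=proj(p,np.array([[l0[0],l0[1],.02]]))[0].astype(int)
        overlay(p,[(LANE,l0,(0,0,255)),(BOX,out,(0,255,0))],(c[0]-65,c[0]+65,c[1]-48,c[1]+48),6,f'pics/ov_{n}_{tag}.png')
    return l0,out
E
python3 - <<'E'
from h import *
measure(tag='a')
E
```

```text
side 0.96 [307.2, 240.8] 1244
top 0.83 [272.6, 213.6] 812
box [ 0.5166  0.32   -3.3036] cost 0.155 inlane [-0.1016  0.0189  0.089 ]
box [ 0.5168  0.3225 -3.2738] cost 0.044 inlane [-0.1041  0.0185  0.1188]
box [ 0.5154  0.3175 -3.3116] cost 0.078 inlane [-0.0988  0.0184  0.081 ]
```

View pics/ov_top_a.png

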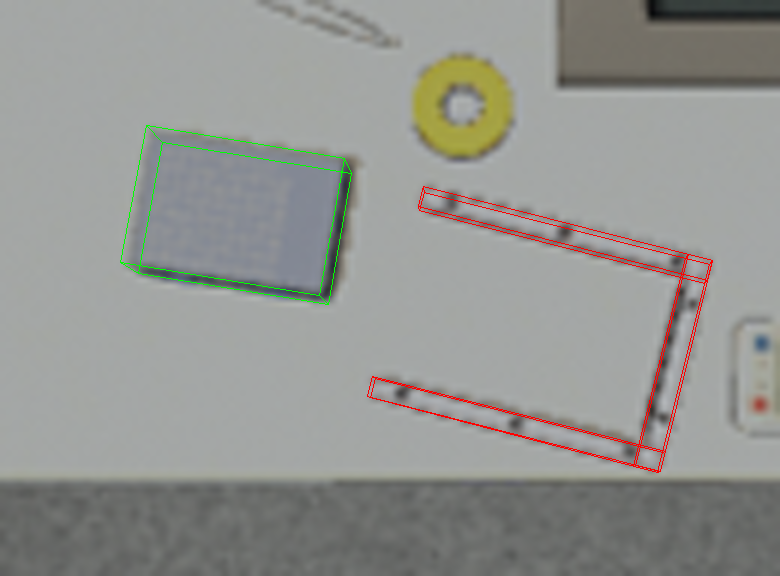

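View pics/ov_side_a.png

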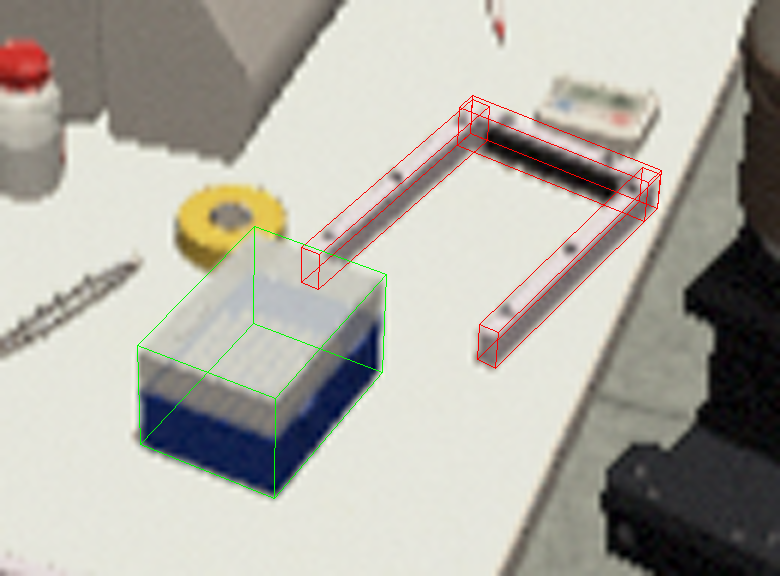

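Both overlays sit well on the picture. The red lane is on the right-hand lane, with the rubber stop on its right in the top view. The green box is at about (272,214) in the top picture and (307,241) in the side one, at lane x −0.10, y +0.018, yaw about +0.1 rad. First I push the box's left side with two spread fingers straddling the lip, then I push from behind.

```bash
cat >> h.py <<'E'
def tool():
    from station import r
    l=pickle.load(open('fit.pkl','rb'))[0]; s=r.sense(); R=np.array(s['ee_rot']); p=s['tcp_pos']
    a=inlane(l,[p[0],p[1],0])[:2]; ang=np.degrees(np.arctan2(R[1,1],R[0,1])-l[2])
    print('t',round(s['time_s'],2),'tcp lane',np.round(a,4),'z',round(p[2],4),'jaw vs lane deg',round((ang+180)%360-180,2),'toolz',R[:,2].round(3),'F',np.round(s['wrist_force'],2),'w',round(s['gripper_width'],3))
E
python3 - <<'E'
from h import *
tool()
p=pickle.load(open('top0.pkl','rb')); l=pickle.load(open('fit.pkl','rb'))[0]
for n,uv,z in(('tape',(309,198),.019),('bottletop',(312,157),.09),('timer',(361,242),.016),('forceps tip',(298,187),.008),('forceps end',(266,174),.008),('balance corner',(326,193),.05),('tableedge',(300,260),0)):
    P=back(p,uv,z); print(n,P.round(3),np.round(inlane(l,[P[0],P[1],0])[:2],3))
E
```

```text
t 1.4 tcp lane [-0.2873 -0.3685] z 0.2366 jaw vs lane deg -3.08 toolz [-0.954  0.3    0.   ] F [1.03 0.39 0.57] w 1.002
tape [0.583 0.185 0.019] [0.012 0.117]
bottletop [0.719 0.174 0.09 ] [-0.01   0.251]
timer [ 0.423 -0.003  0.016] [0.235 0.009]
forceps tip [0.626 0.226 0.008] [-0.038  0.148]
forceps end [0.675 0.345 0.008] [-0.166  0.166]
balance corner [0.597 0.124 0.05 ] [0.069 0.145]
tableedge [0.359 0.217 0.   ] [ 0.037 -0.108]
```

Call:
{"name": "apply_moves", "arguments": {
  "xyz": [
    [0, 0, 0],
    [0, 0.017, -0.0425],
    [0, 0.017, -0.0425],
    [0, 0.017, -0.0425],
    [0, 0.017, -0.0425],
    [0, 0.017, -0.0425],
    [0, 0.017, -0.0425],
    [0, 0.017, -0.0425],
    [0, 0.017, -0.0425],
    [0, 0.017, -0.0425],
    [0, 0.017, -0.0425],
    [0, 0.017, -0.0425]
  ],
  "twist": [-3.1, 0, 0, 0, 0, 0, 0, 0, 0, 0, 0, 0],
  "claw": [0.69, 0.69, 0.69, 0.69, 0.69, 0.69, 0.69, 0.69, 0.69, 0.69, 0.69, 0.69]
}}

```text
time_s: 2.6
tcp_pos: [0.6068, 0.2958, 0.2374]
ee_rot: [[0.003, -0.233, -0.973], [0.004, -0.973, 0.233], [-1.0, -0.004, -0.002]]
wrist_force: [-0.6, 1.2, 0.8]
gripper_width: 0.694
```

```bash
python3 -c "
from h import *
tool()"
```

```text
t 2.6 tcp lane [-0.1005  0.1123] z 0.2374 jaw vs lane deg 0.93 toolz [-0.973  0.233 -0.002] F [-0.61  1.18  0.78] w 0.694
```

Call:
{"name": "apply_moves", "arguments": {
  "xyz": [
    [0, 0, 0],
    [0.04, 0, 0],
    [0.04, 0, 0],
    [0.04, 0, 0],
    [0.04, 0, 0],
    [0.03, 0, 0],
    [0, 0, 0]
  ],
  "twist": [0.9, 0, 0, 0, 0, 0, 0],
  "claw": [0.69, 0.69, 0.69, 0.69, 0.69, 0.69, 0.69]
}}

```text
time_s: 3.3
tcp_pos: [0.6138, 0.2928, 0.0429]
ee_rot: [[0.009, -0.26, -0.966], [0.006, -0.966, 0.26], [-1.0, -0.008, -0.007]]
wrist_force: [-0.9, -0.3, 0.5]
gripper_width: 0.691
```

```bash
python3 -c "
from h import *
tool()
from station import imaging
p=imaging.capture('side'); l,b=pickle.load(open('fit.pkl','rb'))
overlay(p,[(LANE,l,(0,0,255))],(260,390,170,266),6,'pics/s1.png')"
```

```text
t 3.3 tcp lane [-0.0994  0.1198] z 0.0429 jaw vs lane deg -0.67 toolz [-0.966  0.26  -0.007] F [-0.88 -0.3   0.47] w 0.691
```

View pics/s1.png

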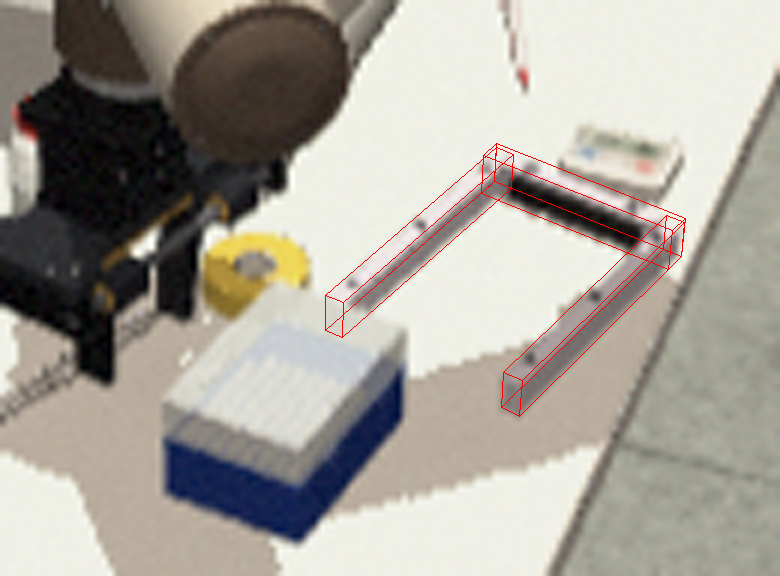

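Call:
{"name": "apply_moves", "arguments": {
  "xyz": [
    [0.018, 0, 0.018],
    [0, 0, 0.015],
    [0, 0, 0.004],
    [0, 0, 0.004],
    [0, 0, 0.004]
  ],
  "twist": [-0.6, 0, 0, 0, 0],
  "claw": [0.69, 0.69, 0.69, 0.69, 0.69]
}}

```text
time_s: 3.85
tcp_pos: [0.5762, 0.3106, 0.0379]
ee_rot: [[0.029, -0.245, -0.969], [0.019, -0.969, 0.246], [-0.999, -0.025, -0.024]]
wrist_force: [-0.1, 0.7, -0.5]
gripper_width: 0.691
```

```bash
python3 -c "
from h import *
tool()"
```

```text
t 3.85 tcp lane [-0.1073  0.079 ] z 0.0379 jaw vs lane deg 0.17 toolz [-0.969  0.246 -0.024] F [-0.09  0.68 -0.52] w 0.691
```

Call:
{"name": "apply_moves", "arguments": {
  "xyz": [
    [0, 0, 0],
    [0, 0, 0]
  ],
  "twist": [0, 0],
  "claw": [0.69, 0.69]
}}

```text
time_s: 4.05
tcp_pos: [0.577, 0.3116, 0.0403]
ee_rot: [[0.032, -0.245, -0.969], [0.021, -0.969, 0.246], [-0.999, -0.028, -0.026]]
wrist_force: [-0.1, -0.4, 0.7]
gripper_width: 0.689
```

```bash
python3 -c "
from h import *
from station import r
tool();print(np.round(r.sense()['ee_rot'],4), r.sense()['joint_velocities'])"
```

```text
t 4.05 tcp lane [-0.1084  0.0795] z 0.0403 jaw vs lane deg 0.21 toolz [-0.969  0.246 -0.026] F [-0.06 -0.37  0.74] w 0.689
[[ 0.0322 -0.2448 -0.969 ]
 [ 0.021  -0.9691  0.2456]
 [-0.9993 -0.0283 -0.0261]] [-0.05798997 -0.56992681  0.12082196  0.0611309  -0.1514396  -0.05760833]
```

Call:
{"name": "apply_moves", "arguments": {
  "xyz": [
    [0, 0, 0],
    [0, 0, 0],
    [0, 0, 0]
  ],
  "twist": [0, 0, 0],
  "claw": [0.69, 0.69, 0.69]
}}

```text
time_s: 4.35
tcp_pos: [0.5779, 0.3114, 0.0406]
ee_rot: [[0.033, -0.246, -0.969], [0.021, -0.969, 0.246], [-0.999, -0.029, -0.027]]
wrist_force: [-0.7, -0.7, -0.5]
gripper_width: 0.689
```

```bash
python3 -c "
from h import *
from station import r,imaging
tool();print(np.round(r.sense()['ee_rot'],4), r.sense()['joint_velocities'])
p=imaging.capture('side'); l,b=pickle.load(open('fit.pkl','rb'))
overlay(p,[(BOX,b,(0,255,0))],(240,370,185,281),6,'pics/s2.png')"
```

```text
t 4.35 tcp lane [-0.1084  0.0804] z 0.0406 jaw vs lane deg 0.16 toolz [-0.969  0.246 -0.027] F [-0.66 -0.71 -0.48] w 0.689
[[ 0.033  -0.2457 -0.9688]
 [ 0.0215 -0.9689  0.2464]
 [-0.9992 -0.0289 -0.0267]] [-0.25867359  0.0351663   0.11493266  0.12799953 -0.07794502 -0.1001292 ]
```

View pics/s2.png

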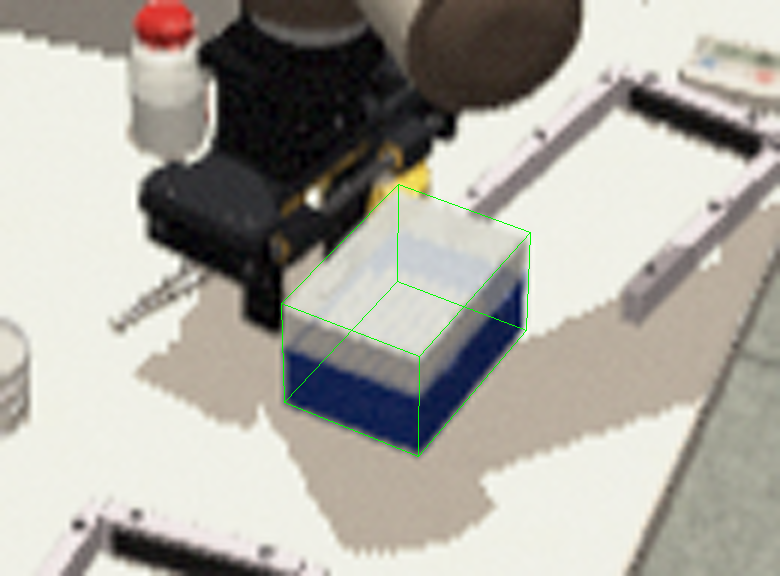

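Call:
{"name": "apply_moves", "arguments": {
  "xyz": [
    [0.006, 0, 0],
    [0.006, 0, 0],
    [0.005, 0, 0],
    [0, 0, 0]
  ],
  "twist": [0, 0, 0, 0],
  "claw": [0.69, 0.69, 0.69, 0.69]
}}

```text
time_s: 4.8
tcp_pos: [0.5782, 0.3111, 0.0211]
ee_rot: [[0.031, -0.246, -0.969], [0.02, -0.969, 0.247], [-0.999, -0.027, -0.026]]
wrist_force: [-0.6, -0.3, -1.0]
gripper_width: 0.689
```

```bash
python3 -c "
from h import *
from station import r,imaging
tool();print(np.round(r.sense()['ee_rot'],4)[:,0])"
```

```text
t 4.8 tcp lane [-0.1083  0.0808] z 0.0211 jaw vs lane deg 0.12 toolz [-0.969  0.247 -0.026] F [-0.62 -0.33 -1.04] w 0.689
[ 0.0315  0.0203 -0.9993]
```

Call:
{"name": "apply_moves", "arguments": {
  "xyz": [
    [-0.001, 0.003, 0.002],
    [0, 0.002, 0.002],
    [0, 0, 0.003],
    [0, 0, 0.003],
    [0, 0, 0.003],
    [0, 0, 0.003],
    [0, 0, 0]
  ],
  "twist": [0, 0, 0, 0, 0, 0, 0],
  "claw": [0.69, 0.69, 0.69, 0.69, 0.69, 0.69, 0.69]
}}

```text
time_s: 5.5
tcp_pos: [0.5603, 0.3098, 0.0219]
ee_rot: [[0.032, -0.246, -0.969], [0.02, -0.969, 0.246], [-0.999, -0.027, -0.026]]
wrist_force: [0.4, -0.8, -0.3]
gripper_width: 0.693
```

```bash
python3 -c "
from h import *
from station import r,imaging
tool();print(np.round(r.sense()['ee_rot'],4)[:,0])
measure(names=('side',),tag='b')"
```

```text
t 5.5 tcp lane [-0.1026  0.0638] z 0.0219 jaw vs lane deg 0.16 toolz [-0.969  0.246 -0.026] F [ 0.43 -0.8  -0.26] w 0.693
[ 0.0322  0.0201 -0.9993]
side 0.57 [310.5, 238.2] 1238
box [ 0.5056  0.3287 -3.335 ] cost 0.072 inlane [-0.1073  0.0061  0.0576]
```

View pics/ov_side_b.png

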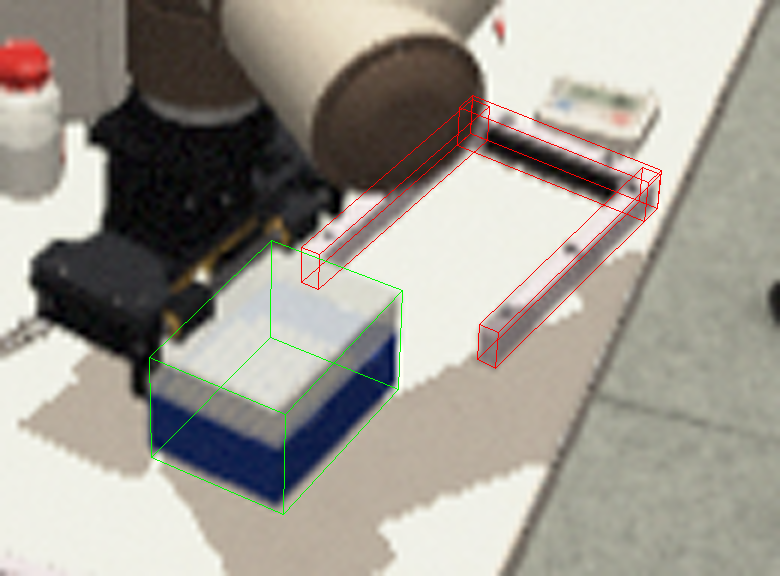

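Call:
{"name": "apply_moves", "arguments": {
  "xyz": [
    [0, 0, 0.003],
    [0, 0, 0.003],
    [0, 0, 0.002],
    [0, 0, 0],
    [0, 0, -0.01],
    [0, 0, -0.01],
    [-0.03, 0, -0.01],
    [-0.04, 0, 0],
    [-0.04, 0, 0],
    [0, 0, 0],
    [0, 0, 0]
  ],
  "twist": [0, 0, 0, 0, 0, 0, 0, 0, 0, 0, 0],
  "claw": [0.69, 0.69, 0.69, 0.69, 0.69, 0.69, 0.69, 0.69, 0.69, 0.69, 0.69]
}}

```text
time_s: 6.7
tcp_pos: [0.5831, 0.3006, 0.135]
ee_rot: [[0.031, -0.249, -0.968], [0.019, -0.968, 0.249], [-0.999, -0.026, -0.025]]
wrist_force: [0.2, 0.4, -1.2]
gripper_width: 0.691
```

```bash
python3 -c "
from h import *
from station import r,imaging
tool();print(np.round(r.sense()['ee_rot'],4)[:,0])
measure(names=('side','top'),tag='c')"
```

```text
t 6.7 tcp lane [-0.0993  0.0881] z 0.135 jaw vs lane deg -0.02 toolz [-0.968  0.249 -0.025] F [ 0.19  0.43 -1.16] w 0.691
[ 0.0306  0.0189 -0.9994]
side 0.63 [309.1, 242.1] 1304
top 0.73 [268.7, 219.1] 832
box [ 0.503   0.3266 -3.3855] cost 0.137 inlane [-0.1046  0.0041  0.0072]
box [ 0.502   0.3311 -3.3895] cost 0.043 inlane [-0.1087  0.002   0.0031]
box [ 0.5034  0.3247 -3.3926] cost 0.057 inlane [-0.1028  0.005   0.    ]
```

View pics/ov_side_c.png

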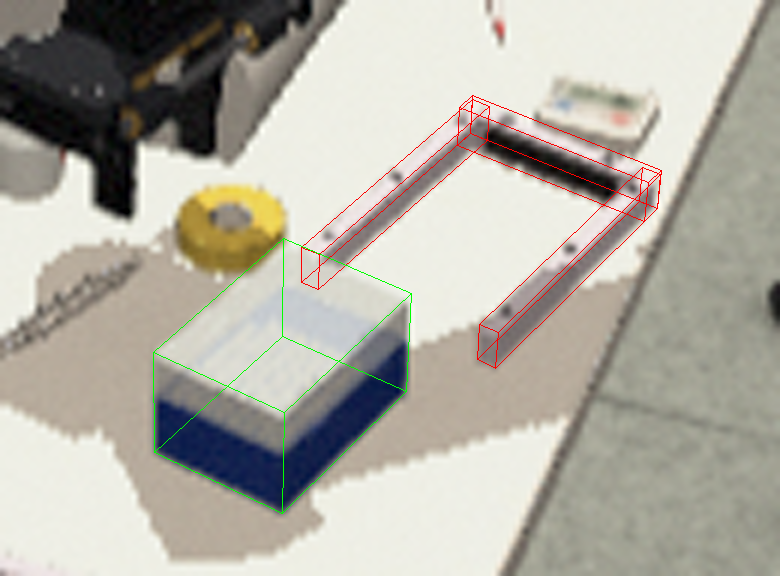

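View pics/ov_top_c.png

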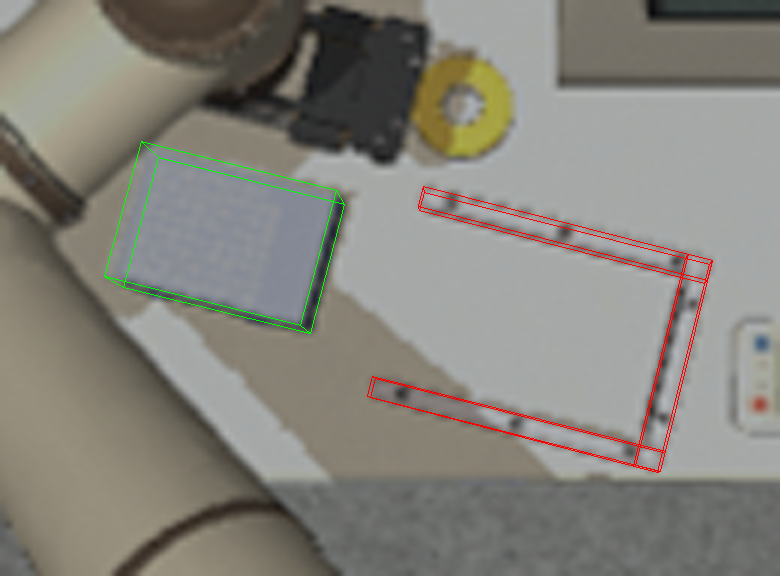

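Call:
{"name": "apply_moves", "arguments": {
  "xyz": [
    [0.03, 0, 0],
    [0.03, 0, 0],
    [0.03, 0, 0],
    [0.015, 0, 0],
    [0.005, 0, 0.004],
    [0, 0, 0.008],
    [0, 0, 0.006],
    [0, 0, 0.004],
    [0, 0, 0]
  ],
  "twist": [0, 0, 0, 0, 0, 0, 0, 0, 0],
  "claw": [0.69, 0.69, 0.69, 0.69, 0.69, 0.69, 0.69, 0.69, 0.69]
}}

```text
time_s: 7.8
tcp_pos: [0.562, 0.3077, 0.0161]
ee_rot: [[0.026, -0.247, -0.969], [0.013, -0.969, 0.247], [-1.0, -0.019, -0.022]]
wrist_force: [0.9, 0.2, 0.1]
gripper_width: 0.688
```

```bash
python3 -c "
from h import *
tool()"
```

```text
t 7.8 tcp lane [-0.1009  0.066 ] z 0.0161 jaw vs lane deg 0.09 toolz [-0.969  0.247 -0.022] F [0.85 0.15 0.09] w 0.688
```

Call:
{"name": "apply_moves", "arguments": {
  "xyz": [
    [-0.004, 0, 0.002],
    [-0.001, 0, 0.003],
    [0, 0, 0.003],
    [0, 0, 0.002],
    [0, 0, 0.002],
    [0, 0, 0]
  ],
  "twist": [0, 0, 0, 0, 0, 0],
  "claw": [0.69, 0.69, 0.69, 0.69, 0.69, 0.69]
}}

```text
time_s: 8.4
tcp_pos: [0.5496, 0.3113, 0.023]
ee_rot: [[0.028, -0.247, -0.969], [0.015, -0.969, 0.247], [-0.999, -0.022, -0.023]]
wrist_force: [-0.0, -0.7, -1.1]
gripper_width: 0.689
```

```bash
python3 -c "
from h import *
tool()"
```

```text
t 8.4 tcp lane [-0.1014  0.053 ] z 0.023 jaw vs lane deg 0.09 toolz [-0.969  0.247 -0.023] F [-0.02 -0.73 -1.14] w 0.689
```

Call:
{"name": "apply_moves", "arguments": {
  "xyz": [
    [0, 0, 0.002],
    [0, 0, 0],
    [0, 0, -0.01],
    [0, 0, -0.01],
    [-0.03, 0, -0.01],
    [-0.04, 0, 0],
    [-0.04, 0, 0],
    [-0.03, 0, 0],
    [0, 0, 0]
  ],
  "twist": [0, 0, 0, 0, 0, 0, 0, 0, 0],
  "claw": [0.69, 0.69, 0.69, 0.69, 0.69, 0.69, 0.69, 0.69, 0.69]
}}

```text
time_s: 9.3
tcp_pos: [0.5779, 0.2995, 0.1662]
ee_rot: [[0.023, -0.25, -0.968], [0.011, -0.968, 0.25], [-1.0, -0.016, -0.02]]
wrist_force: [0.2, 0.4, 0.9]
gripper_width: 0.688
```

```bash
python3 -c "
from h import *
from station import r
tool(); print(r.sense()['joints'])
measure(names=('side','top'),tag='d')"
```

```text
t 9.3 tcp lane [-0.097   0.0833] z 0.1662 jaw vs lane deg -0.08 toolz [-0.968  0.25  -0.02 ] F [0.19 0.44 0.85] w 0.688
[ 41.80543857  26.855053    -2.56395475   0.48872274 -59.17823812
  33.47162401]
side 0.66 [311.9, 241.3] 1290
top 0.79 [267.5, 220.7] 841
box [ 0.4975  0.328  -3.4007] cost 0.121 inlane [-0.1046 -0.0016 -0.008 ]
box [ 0.4972  0.3314 -3.3891] cost 0.051 inlane [-0.1078 -0.0028  0.0035]
box [ 0.4976  0.3266 -3.3868] cost 0.048 inlane [-0.1033 -0.0011  0.0058]
```

View pics/ov_side_d.png

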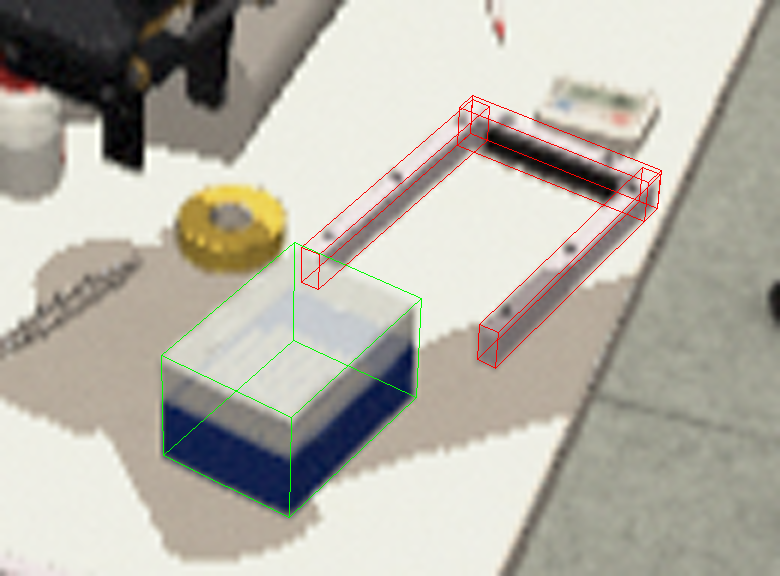

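Call:
{"name": "apply_moves", "arguments": {
  "xyz": [
    [0, -0.02, 0.015],
    [0, -0.03, 0.022],
    [0, -0.03, 0.022],
    [0, -0.03, 0.022],
    [0, 0, 0],
    [0, 0, 0],
    [0, 0, 0],
    [0, 0, 0],
    [0, 0, 0],
    [0, 0, 0],
    [0, 0, 0],
    [0, 0, 0]
  ],
  "twist": [0, 0, 0, 0, 8, 8, 8, 8, 8, 8, 8, 8],
  "claw": [0.5, 0.5, 0.5, 0.5, 0.5, 0.5, 0.5, 0.5, 0.5, 0.5, 0.5, 0.5]
}}

```text
time_s: 10.7
tcp_pos: [0.5147, 0.4215, 0.1308]
ee_rot: [[-0.021, -0.988, -0.153], [-0.032, -0.152, 0.988], [-0.999, 0.025, -0.028]]
wrist_force: [0.1, 0.0, 0.3]
gripper_width: 0.499
```

```bash
python3 -c "
from h import *
from station import r
tool(); print(r.sense()['joints'])"
```

```text
t 10.7 tcp lane [-0.1994 -0.0081] z 0.1308 jaw vs lane deg -66.85 toolz [-0.153  0.988 -0.028] F [0.1  0.04 0.28] w 0.499
[ 53.27694384  31.60293313   0.31170941   0.15963584 -60.87973648
 -44.57568854]
```

Call:
{"name": "apply_moves", "arguments": {
  "xyz": [
    [0, 0, 0],
    [0, 0, 0],
    [0, 0, 0],
    [0, 0, 0]
  ],
  "twist": [8, 8, 6.5, 0],
  "claw": [0.5, 0.5, 0.5, 0.5]
}}

```text
time_s: 11.1
tcp_pos: [0.5123, 0.4184, 0.1215]
ee_rot: [[-0.032, -0.967, 0.254], [-0.044, 0.255, 0.966], [-0.999, 0.019, -0.051]]
wrist_force: [-0.3, -0.3, 0.6]
gripper_width: 0.5
```

```bash
python3 -c "
from h import *
from station import r
tool(); print(np.round(r.sense()['ee_rot'],3))"
```

```text
t 11.1 tcp lane [-0.1958 -0.0098] z 0.1215 jaw vs lane deg -90.39 toolz [ 0.254  0.966 -0.051] F [-0.29 -0.28  0.56] w 0.5
[[-0.032 -0.967  0.254]
 [-0.044  0.255  0.966]
 [-0.999  0.019 -0.051]]
```

Call:
{"name": "apply_moves", "arguments": {
  "xyz": [
    [0, -0.004, 0.004],
    [0.02, -0.004, 0.004],
    [0.025, 0, 0],
    [0.02, 0, 0],
    [0.012, 0, 0],
    [0, 0, 0],
    [0, 0, 0]
  ],
  "twist": [0, 0, 0, 0, 0, 0, 0],
  "claw": [0.5, 0.5, 0.5, 0.5, 0.5, 0.5, 0.5]
}}

```text
time_s: 11.8
tcp_pos: [0.5213, 0.4207, 0.0373]
ee_rot: [[-0.034, -0.97, 0.24], [-0.049, 0.242, 0.969], [-0.998, 0.021, -0.055]]
wrist_force: [0.4, -0.2, -0.1]
gripper_width: 0.5
```

```bash
python3 -c "
from h import *
from station import r
tool(); print(np.round(r.sense()['ee_rot'],3))"
```

```text
t 11.8 tcp lane [-0.2003 -0.0016] z 0.0373 jaw vs lane deg -89.62 toolz [ 0.24   0.969 -0.055] F [ 0.38 -0.2  -0.07] w 0.5
[[-0.034 -0.97   0.24 ]
 [-0.049  0.242  0.969]
 [-0.998  0.021 -0.055]]
```

Call:
{"name": "apply_moves", "arguments": {
  "xyz": [
    [0.006, 0, 0],
    [0.005, 0, 0],
    [0, 0, -0.006],
    [0, 0, -0.005],
    [0, 0, -0.003],
    [0, 0, 0]
  ],
  "twist": [0.4, 0, 0, 0, 0, 0],
  "claw": [0.5, 0.5, 0.5, 0.5, 0.5, 0.5]
}}

```text
time_s: 12.4
tcp_pos: [0.5185, 0.4069, 0.0299]
ee_rot: [[-0.03, -0.969, 0.247], [-0.044, 0.248, 0.968], [-0.999, 0.018, -0.05]]
wrist_force: [0.3, -1.4, -0.1]
gripper_width: 0.498
```

```bash
python3 -c "
from h import *
from station import r
tool()
measure(names=('side',),tag='e')"
```

```text
t 12.4 tcp lane [-0.1862 -0.0008] z 0.0299 jaw vs lane deg -89.97 toolz [ 0.247  0.968 -0.05 ] F [ 0.26 -1.36 -0.1 ] w 0.498
side 0.6 [316.8, 235.0] 353
box [ 0.4799  0.3215 -2.7697] cost 2.29 inlane [-0.0939 -0.017   0.6229]
```

View pics/ov_side_e.png

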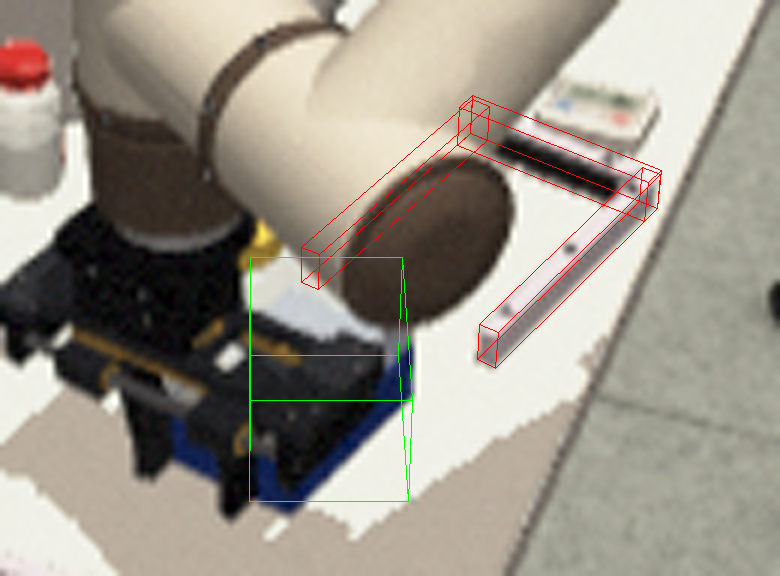

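Call:
{"name": "apply_moves", "arguments": {
  "xyz": [
    [0, 0, -0.004],
    [0.0003, 0, -0.005],
    [0.0003, 0, -0.006],
    [0.0003, 0, -0.006],
    [0.0003, 0, -0.006],
    [0.0003, 0, -0.006],
    [0.0003, 0, -0.006],
    [0.0003, 0, -0.004],
    [0, 0, 0]
  ],
  "twist": [0, 0, 0, 0, 0, 0, 0, 0, 0],
  "claw": [0.5, 0.5, 0.5, 0.5, 0.5, 0.5, 0.5, 0.5, 0.5]
}}

```text
time_s: 13.4
tcp_pos: [0.5078, 0.3635, 0.0303]
ee_rot: [[-0.027, -0.969, 0.246], [-0.04, 0.247, 0.968], [-0.999, 0.016, -0.045]]
wrist_force: [0.0, 0.4, -0.6]
gripper_width: 0.5
```

```bash
python3 -c "
from h import *
tool()
l,b=pickle.load(open('fit.pkl','rb'))
from station import imaging
p=imaging.capture('top'); d=np.array([np.cos(l[2]),np.sin(l[2])])
x=-.08; q=[l[0]+d[0]*x,l[1]+d[1]*x,l[2]-np.pi/2]
pickle.dump((l,np.array(q)),open('fit.pkl','wb'))
overlay(p,[(LANE,l,(0,0,255)),(BOX,q,(0,255,0))],(240,370,180,276),6,'pics/t3.png')"
```

```text
t 13.4 tcp lane [-0.1415 -0.0004] z 0.0303 jaw vs lane deg -89.93 toolz [ 0.246  0.968 -0.045] F [ 0.02  0.36 -0.63] w 0.5
```

View pics/t3.png

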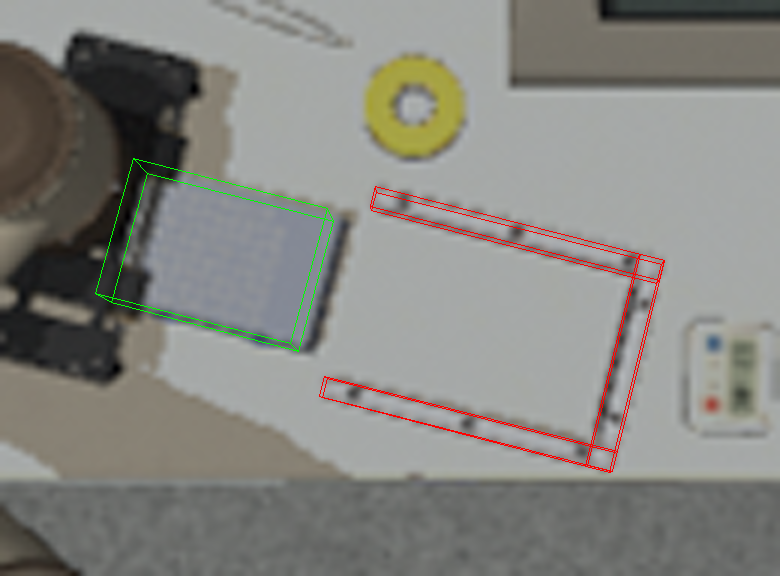

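```bash
cat >> h.py <<'E'
def front(tag,xg):
    """fit box in top view using only pixels ahead of the gripper; xg guess of box x in lane"""
    from station import imaging,r
    l=pickle.load(open('fit.pkl','rb'))[0]; p=imaging.capture('top'); d=np.array([np.cos(l[2]),np.sin(l[2])])
    q0=[l[0]+d[0]*xg,l[1]+d[1]*xg,l[2]-np.pi/2]
    c=proj(p,np.array([[q0[0],q0[1],.05]]))[0]
    B=[e for e in imaging.regions_of("tip_box",p) if np.hypot(*(np.array(e['centre'])-c))<22]
    if not B: print('none'); q=q0
    else:
        m=B[0]['mask'].astype(np.float32); print(B[0]['p'],B[0]['centre'],m.sum())
        W=render(p,[cub(-.1,.1,-.012,.12,0.05,0.051)],q0)>.5
        def cost(q): return np.abs(render(p,BOX,q)-m)[W].sum()/m.sum()
        b=np.array(q0)
        for s in(1,-1,.5):
            o=minimize(cost,b,method='Nelder-Mead',options=dict(initial_simplex=np.vstack([b]+[b+s*np.eye(3)[i]*(.008,.008,.05)[i] for i in range(3)]),xatol=1e-5,fatol=1e-5)); b=o.x
        q=b; print('inlane',np.round(inlane(l,q),4),'cost',round(o.fun,3))
    u=proj(p,np.array([[l[0],l[1],.02]]))[0].astype(int)
    overlay(p,[(LANE,l,(0,0,255)),(BOX,q,(0,255,0))],(u[0]-55,u[0]+75,u[1]-48,u[1]+48),6,f'pics/f_{tag}.png')
E
python3 -c "
from h import *
front('1',-.073)"
```

```text
0.6 [277.7, 219.8] 758.0
inlane [-0.0695  0.0002  0.0029] cost 0.028
```

View pics/f_1.png

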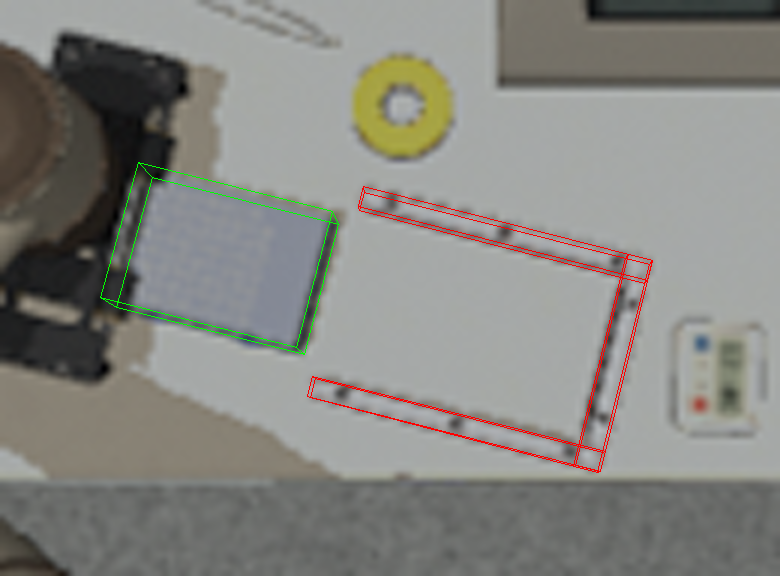

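Call:
{"name": "apply_moves", "arguments": {
  "xyz": [
    [0.0003, 0, -0.004],
    [0.0003, 0, -0.006],
    [0.0003, 0, -0.006],
    [0.0003, 0, -0.006],
    [0.0003, 0, -0.006],
    [0.0003, 0, -0.006],
    [0.0003, 0, -0.006],
    [0.0003, 0, -0.006],
    [0.0003, 0, -0.006],
    [0.0003, 0, -0.004],
    [0, 0, 0]
  ],
  "twist": [0, 0, 0, 0, 0, 0, 0, 0, 0, 0, 0],
  "claw": [0.5, 0.5, 0.5, 0.5, 0.5, 0.5, 0.5, 0.5, 0.5, 0.5, 0.5]
}}

```text
time_s: 14.65
tcp_pos: [0.4937, 0.3062, 0.0303]
ee_rot: [[-0.024, -0.969, 0.245], [-0.037, 0.246, 0.968], [-0.999, 0.014, -0.042]]
wrist_force: [-0.8, 0.8, -0.8]
gripper_width: 0.503
```

```bash
python3 -c "
from h import *
tool()
front('2',-.013)"
```

```text
t 14.65 tcp lane [-0.0825  0.0002] z 0.0303 jaw vs lane deg -89.87 toolz [ 0.245  0.968 -0.042] F [-0.81  0.77 -0.84] w 0.503
0.88 [296.8, 227.0] 726.0
inlane [-0.0098  0.0009 -0.0081] cost 0.028
```

View pics/f_2.png

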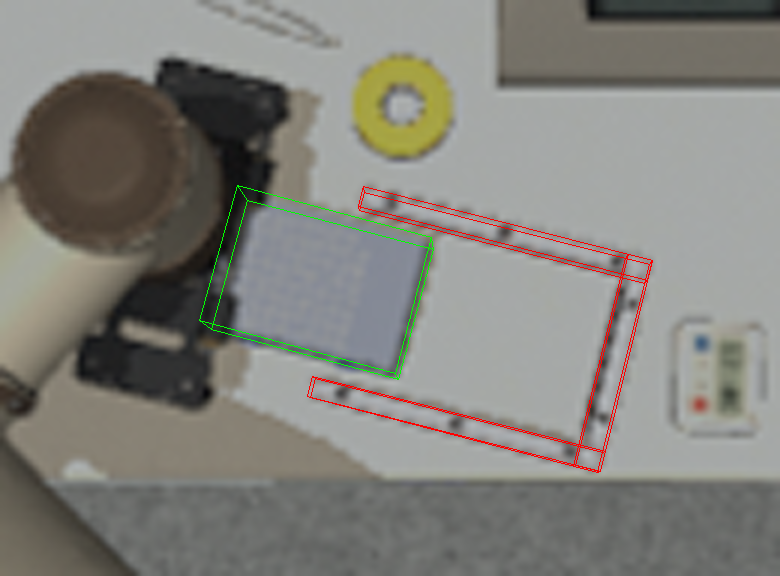

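Call:
{"name": "apply_moves", "arguments": {
  "xyz": [
    [0.0003, 0, -0.004],
    [0.0003, 0, -0.006],
    [0.0003, 0, -0.006],
    [0.0003, 0, -0.006],
    [0.0003, 0, -0.006],
    [0.0003, 0, -0.006],
    [0.0003, 0, -0.006],
    [0.0003, 0, -0.006],
    [0.0003, 0, -0.006],
    [0.0003, 0, -0.004],
    [0, 0, 0]
  ],
  "twist": [0, 0, 0, 0, 0, 0, 0, 0, 0, 0, 0],
  "claw": [0.5, 0.5, 0.5, 0.5, 0.5, 0.5, 0.5, 0.5, 0.5, 0.5, 0.5]
}}

```text
time_s: 15.85
tcp_pos: [0.4797, 0.2486, 0.0302]
ee_rot: [[-0.022, -0.969, 0.245], [-0.035, 0.245, 0.969], [-0.999, 0.012, -0.039]]
wrist_force: [0.5, 1.1, -0.4]
gripper_width: 0.503
```

```bash
python3 -c "
from h import *
tool()
front('3',.049)"
```

```text
t 15.85 tcp lane [-0.0232  0.0009] z 0.0302 jaw vs lane deg -89.82 toolz [ 0.245  0.969 -0.039] F [ 0.52  1.08 -0.38] w 0.503
0.56 [312.3, 230.1] 709.0
inlane [ 0.0491  0.0007 -0.0264] cost 0.032
```

View pics/f_3.png

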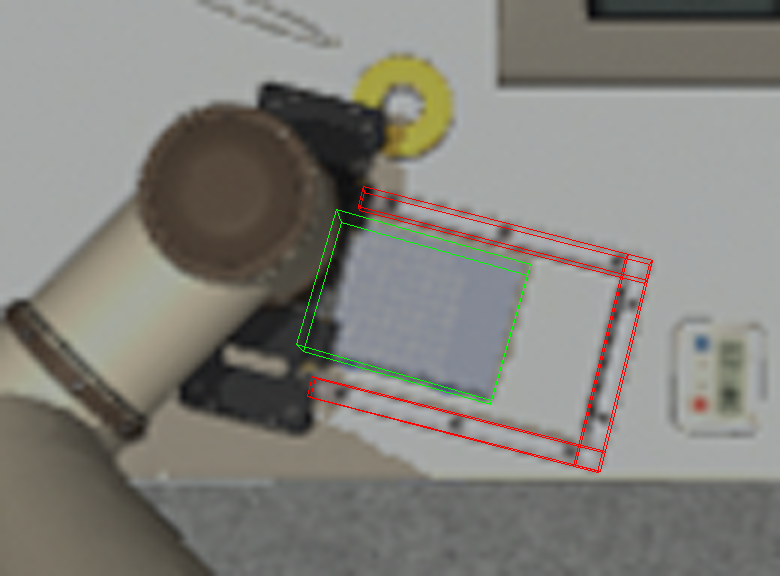

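Call:
{"name": "apply_moves", "arguments": {
  "xyz": [
    [0.0003, 0, -0.004],
    [0.0003, 0, -0.006],
    [0.0003, 0, -0.006],
    [0.0003, 0, -0.006],
    [0.0003, 0, -0.006],
    [0.0003, 0, -0.006],
    [0.0003, 0, -0.006],
    [0.0003, 0, -0.005],
    [0.0003, 0, -0.003],
    [0, 0, 0]
  ],
  "twist": [0, 0, 0, 0, 0, 0, 0, 0, 0, 0],
  "claw": [0.5, 0.5, 0.5, 0.5, 0.5, 0.5, 0.5, 0.5, 0.5, 0.5]
}}

```text
time_s: 16.95
tcp_pos: [0.4683, 0.1997, 0.0299]
ee_rot: [[-0.019, -0.97, 0.244], [-0.032, 0.244, 0.969], [-0.999, 0.01, -0.036]]
wrist_force: [0.1, 3.2, 1.3]
gripper_width: 0.497
```

```bash
python3 -c "
from h import *
tool()
front('4',.097)"
```

```text
t 16.95 tcp lane [0.0269 0.002 ] z 0.0299 jaw vs lane deg -89.75 toolz [ 0.244  0.969 -0.036] F [0.08 3.19 1.32] w 0.497
0.61 [327.4, 235.5] 662.0
inlane [ 0.0984  0.0031 -0.0449] cost 0.034
```

View pics/f_4.png

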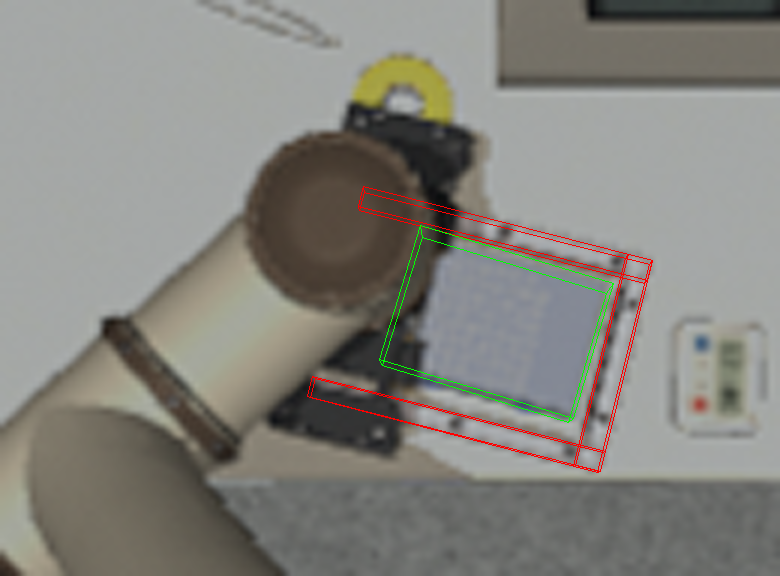

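Call:
{"name": "apply_moves", "arguments": {
  "xyz": [
    [0, 0, -0.003],
    [0, 0, -0.002]
  ],
  "twist": [0, 0],
  "claw": [0.5, 0.5]
}}

```text
time_s: 17.25
tcp_pos: [0.467, 0.1951, 0.0298]
ee_rot: [[-0.019, -0.97, 0.243], [-0.033, 0.243, 0.969], [-0.999, 0.01, -0.037]]
wrist_force: [0.7, 2.1, 0.7]
gripper_width: 0.498
```

Call:
{"name": "apply_moves", "arguments": {
  "xyz": [
    [0, 0, -0.002]
  ],
  "twist": [0],
  "claw": [0.5]
}}

```text
time_s: 17.35
tcp_pos: [0.4665, 0.1931, 0.0298]
ee_rot: [[-0.019, -0.97, 0.243], [-0.033, 0.243, 0.969], [-0.999, 0.01, -0.037]]
wrist_force: [0.1, 1.1, 0.1]
gripper_width: 0.499
```

Call:
{"name": "apply_moves", "arguments": {
  "xyz": [
    [0, 0, -0.002]
  ],
  "twist": [0],
  "claw": [0.5]
}}

```text
time_s: 17.45
tcp_pos: [0.4667, 0.1919, 0.03]
ee_rot: [[-0.017, -0.97, 0.243], [-0.031, 0.243, 0.969], [-0.999, 0.009, -0.034]]
wrist_force: [1.4, 6.5, -1.4]
gripper_width: 0.497
```

Call:
{"name": "apply_moves", "arguments": {
  "xyz": [
    [0, 0, -0.002]
  ],
  "twist": [0],
  "claw": [0.5]
}}

```text
time_s: 17.55
tcp_pos: [0.4671, 0.1918, 0.0302]
ee_rot: [[-0.014, -0.97, 0.244], [-0.027, 0.245, 0.969], [-1.0, 0.007, -0.03]]
wrist_force: [-2.4, 11.0, -0.5]
gripper_width: 0.504
```

```bash
python3 -c "
from h import *
tool()
front('5',.104)"
```

```text
t 17.55 tcp lane [0.0349 0.0028] z 0.0302 jaw vs lane deg -89.77 toolz [ 0.244  0.969 -0.03 ] F [-2.44 11.02 -0.49] w 0.504
0.84 [328.3, 234.7] 631.0
inlane [ 0.1055  0.0039 -0.0522] cost 0.038
```

View pics/f_5.png

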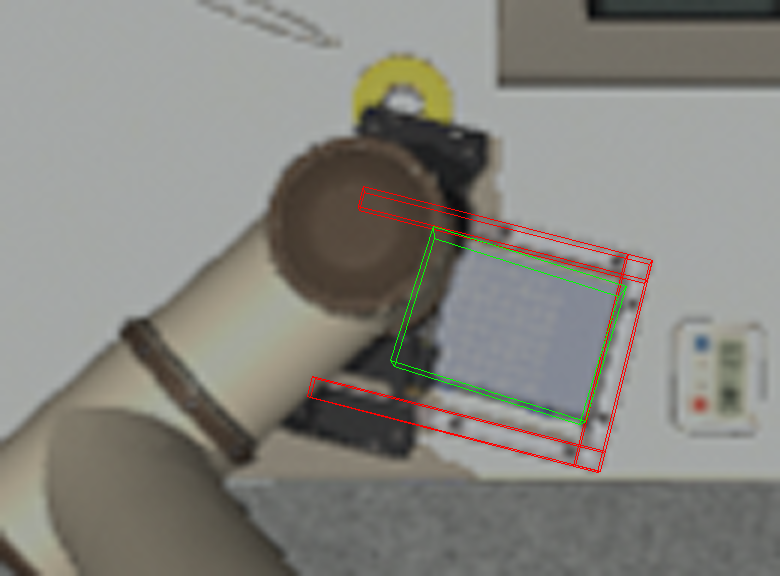

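The stop is reached: the force rose to 11 N and the tool stopped advancing. The box fits at lane x 0.1055. Next I back the fingers straight out, lift clear, and check.

Call:
{"name": "apply_moves", "arguments": {
  "xyz": [
    [0, 0, 0.004],
    [0, 0, 0.008],
    [0, 0, 0.012],
    [0, 0, 0.015],
    [-0.01, 0, 0.015],
    [-0.03, 0, 0.01],
    [-0.04, 0, 0.01],
    [-0.04, 0, 0.02],
    [-0.04, 0, 0.03],
    [0, 0, 0.04],
    [0, 0, 0.04],
    [0, 0, 0]
  ],
  "twist": [0, 0, 0, 0, 0, 0, 0, 0, 0, 0, 0, 0],
  "claw": [0.5, 0.5, 0.5, 0.5, 0.5, 0.5, 0.5, 0.5, 0.5, 0.5, 0.5, 0.5]
}}

```text
time_s: 18.85
tcp_pos: [0.5192, 0.4054, 0.1846]
ee_rot: [[-0.026, -0.97, 0.244], [-0.039, 0.245, 0.969], [-0.999, 0.016, -0.044]]
wrist_force: [-0.7, -0.3, -1.2]
gripper_width: 0.497
```

```bash
python3 -c "
from h import *
tool()
l=pickle.load(open('fit.pkl','rb'))[0]; d=np.array([np.cos(l[2]),np.sin(l[2])]); x=.106
measure(q=[l[0]+d[0]*x,l[1]+d[1]*x,l[2]-np.pi/2],tag='g')"
```

```text
t 18.85 tcp lane [-0.1849  0.0002] z 0.1846 jaw vs lane deg -89.77 toolz [ 0.244  0.969 -0.044] F [-0.75 -0.34 -1.2 ] w 0.497
side 0.83 [346.3, 210.3] 1036
top 0.96 [324.9, 235.9] 825
box [ 0.4489  0.124  -3.3898] cost 0.142 inlane [0.1051 0.002  0.0029]
box [ 0.4494  0.128  -3.3807] cost 0.059 inlane [0.1011 0.0015 0.012 ]
box [ 0.448   0.1223 -3.4012] cost 0.044 inlane [ 0.107   0.0016 -0.0085]
```

View pics/ov_side_g.png

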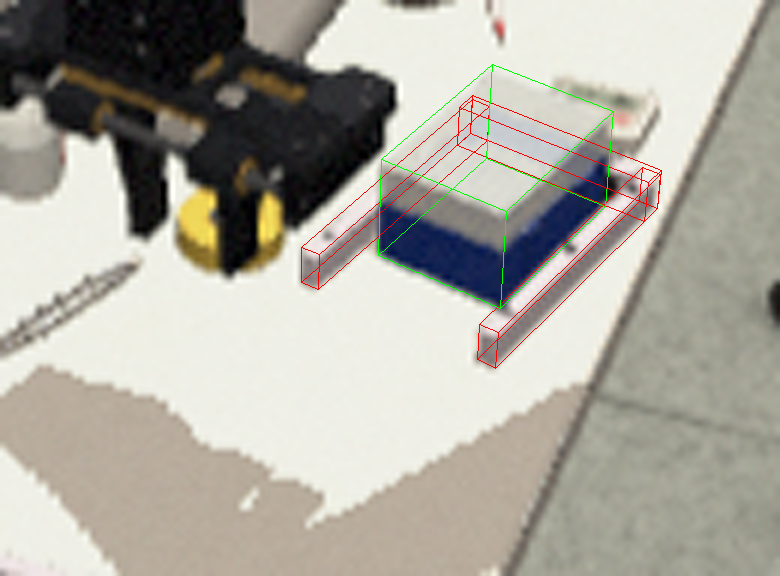

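View pics/ov_top_g.png

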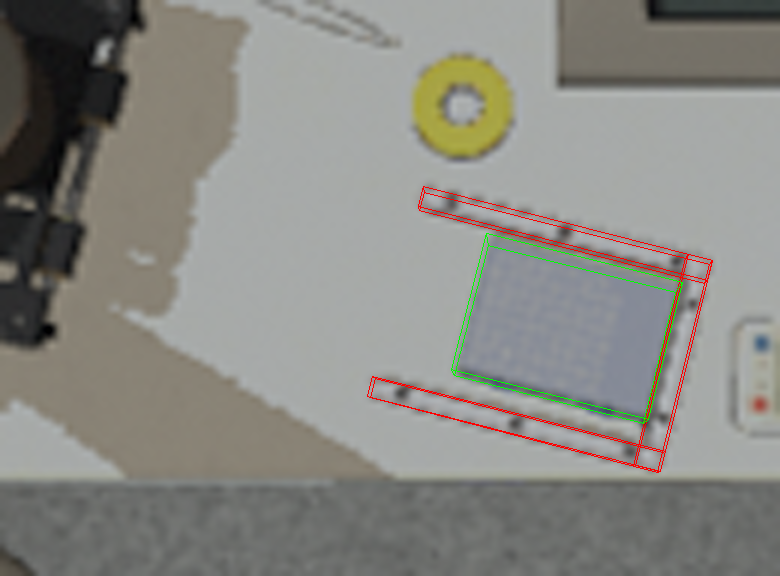

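The fits from both views average to lane x 0.105, y +0.002, yaw +0.003 rad. The tape, the timer and the rest look unmoved, and the gripper is clear of everything.

```bash
python3 -c "
from station import job
print(job.finish_job())"
```

```text
the job is handed in; nothing more can be done
None
```

The box is in the right-hand lane, seated against the stop, and I handed the job in at about 19 s of the 64 s allowed. No verdict came back, so the figures below are my own checks.

**What I did:** I nudged the box's left side twice with two spread fingers, straddling the lid lip, until it was in line with the lane. Then I pushed it from behind with two fingers, with top-view checks on the way, until the force rose to 11 N and the tool stopped advancing. I backed straight out and lifted clear.

**Last checks:**
- **Box pose:** both views together give lane x = 0.105 m, y = +0.002 m and yaw = +0.003 rad.
- **Clearance:** the estimated gap to each rail was about 9–12 mm on the way in. In the last pictures the box stands flat, with the gripper away from everything.
- **Bystanders:** the tape and timer looked unmoved. I did not measure the bystanders' positions again afterwards.

**What disagreed:**
- **Lane x:** the side view alone gave 0.101 m and the top view alone 0.107 m. The side view had read about 4 mm lower than the top view from the first nudge on. The stop contact and the finger position (about 0.106 m) agree with the combined figure.
- **Yaw:** top-view fits while the gripper partly hid the box read up to −0.05 rad. The clear views afterwards gave about 0.01 rad or less.
- **Tool tilt:** the tool leaned 2–3° during the moves, with no visible effect on the box.

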